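Seat a crooked hone plate on the shear sharpener

TASK

The round hone plate on the shear-sharpening machine has bound crooked on its spindle, one side standing high. Take the nylon-nosed punch from its wooden block, feel round the plate's face with light touches of the nose in at least three places, lifting between them, to find the high side, and press that side down with the punch until the plate sits flat, without rocking it further over and never leaning on the brittle plate with more than about 3 kg. Then stand the punch back in its hole in the block, keeping fingers off the machine and leaving the shears, thread cone and oil bottle alone.

Things in the scene. Friction and masses are not known exactly. Their poses are not given: they have to be found in the camera images.
- machine: Fixed flat-hone shear sharpener: grey housing 250 mm (x) x 230 mm (y) x 74 mm high, black control strip on its -x face, round grey hone plate on top: rigid disc 180 mm across, 10 mm thick. Origin: underside, centre of the housing. Clamp post 30 mm across at x=108, y=98 mm, 130 mm high. A thin steel splash guard, 108 mm high, rounds the plate's +x half, 12 mm off its rim.
- plate_centre (a point): Point on the spindle axis, 102 mm above the table, 10 mm toward -x from the housing's centre. Fixed to the housing: the centre of the plate's upper face lies within 5 mm above or below it (the spindle is set for wear), with a steel spigot 24 mm across and 10 mm proud. The plate rocks about its centre: rim 2.5 to 4 mm high on one side, as much low on the other, direction unknown.
- hone (a joint): Tilt of the hone plate, rad: 0 flat and home on its stop, 0.028 to 0.042 at the start. Says how much, not which way. Bound: it stays where left, and moves only under about 11 N at 70 mm from the centre on the high side (more off that direction); the same push on the low side rocks it further over. Touches under 8 N do not move it. The spindle does not turn.
- punch: Loose hand punch 148 mm long, 0.13 to 0.25 kg, upright in the block. Origin: lowest point of the nose; z up along the punch. White domed nylon nose and steel shank 16 mm across up to 75 mm, steel collar 30 mm across from 75 to 81 mm, orange square grip 20 x 20 mm from 81 to 145 mm, flats along its x and y. Hold the grip's flats, above the collar.
- rack: Fixed wooden block 150 mm (x) x 64 mm (y) x 77 mm high. Origin: underside, centre. One upright through hole 20 mm across at its centre, small chamfer; the punch hangs in it by its collar, nose 2 mm above the table. Two short awls (red, green heads) are fixed in the block 52 mm either side of the hole along x, 31 mm above its top: bring the fingers in along y.
- shears: Bystander: loose tailor's shears lying flat, 215 mm long, 80 mm wide, black handles. Origin near the pivot. Leave alone.
- thread_cone: Bystander: loose red cone of thread, 60 mm across, 112 mm high. Origin: centre of its underside. Leave alone.
- oil_bottle: Bystander: loose amber bottle with black cap, 54 mm across, 130 mm high. Origin: centre of its underside. Leave alone.
Things that resemble listed ones, but are neither listed nor needed, are in the scene too. What is meant by the punch is not turquoise, and is the larger of those in its own colour. Several things look just like the rack: the one meant starts farthest to the robot's left.

How it is judged:
By the outcome, as a careful person would: the job done as asked, in the order asked, and still so for the second after the job is handed in, with the robot touching nothing.
It also fails if it takes over 70 s, if anything falls off the work surface, if the arm or the gripper's body presses on something with over 40 N, if the wrist force passes 120 N, or if a joint passes its speed limit or range.

ROBOT

A 7-joint arm with a two-finger parallel gripper is mounted at the origin on the work surface. World frame = base frame: x ahead of the robot, y to its left, z up, the work surface at z = 0. Lengths are in m, angles in rad, forces in N, time in s.
With the tool pointing down it reaches from about 0.4 to 0.85 m from the base axis. Payload 6.9 kg.
Tool frame: the origin (TCP) lies midway between the tips of the shut fingers; the grasp point (between the pads) lies 19 mm behind it; z points along the fingers, y is the line along which they close (so a half turn about z gives the same grasp; the last joint's range is limited). The gripper opens to 85 mm and grips with 20 to 120 N. Pads are 22 mm wide; open, the fingers measure 114 mm over their backs; the gripper's body (76 mm by 85 mm) begins 54 mm behind the grasp point. The pads swing forward as they close: fully open they stand 13 mm farther back than shut.
Start: joints at [-1.024, 0.507, -0.238, 1.5, 0.126, 1.149, -0.155], TCP at [0.267, 0.565, 0.231] pointing down, gripper open.
Joint ranges: [-3.08, 3.08], [-0.24, 2.05], [-1.43, 1.35], [0, 2.5], [-1.52, 4.66], [0.17, 1.96], [-2.89, 2.89]. Speed limits (rad/s): [2.39, 2.39, 3.14, 3.14, 3.14, 3.14, 3.14].

INTERFACE

Orientations are given as a unit quaternion [w, x, y, z].
In Python, from bench import state, read_camera, camera_params, sign_off gives the robot as it stands.
- The arm moves only by the shell command python3 -m jog 'ROWS' [FORCE]. ROWS is JSON, a list of rows, each a list of 3 entries, a list of its own where there are three numbers: the shift along the tool's x, y, z normalised to -1 to 1, where 1 is 500 mm, then the turn about the tool's z normalised to -1 to 1, where 1 is 90 degrees, then the gripper's target within -1 to 1 (shut at 1, half-way at 0, fully open at -1). A call has 1 to 12 rows; each row is the pose to reach, as a shift and turn from the pose commanded when the call began, along the tool's axes at that moment; what a row does not reach only later rows make up. A row lasts 1/10 s, in which the tool goes at most 50 mm and 8.59 degrees, less where a joint would pass 70% of its speed; a pose out of reach is approached as far as the arm can. A call with a number of a shift or a turn outside -1 to 1 is refused whole. A call with a gripper value outside its range is refused whole. The fingers move at their own pace and stop on an object; FORCE is the grip in N (left out, the last holds). Time passes only in rows, so rows that repeat a pose let the fingers close. It gives the time, the measured TCP pose, the force, the opening and the grip force at its end, in the units of the state.
- state(): the state, without advancing time (a new reading comes with each control period).
- read_camera(name): name is "scene" or "top" or "wrist"; returns the picture (384x512x3 uint8, blue, green, red); there is no depth.
- camera_params(name): a dict with "fx", "fy", "cx", "cy" (pixels), "T" (4x4, takes a point from camera to world coordinates). Camera axes: x right, y down, z forward; pixel columns grow to the right and rows downward; lengths in m; the calibration is good to about 2 mm. A picture is of the moment at which its call begins: read the wrist's pose just before it. camera_params takes no time and is no camera call; for the wrist camera it gives the pose at the moment of the call.
- sign_off(): hands the job in; it is judged then, once.
The state is a dict: "t": time; "qpos": joint angles; "joint_velocities": joint speeds; "effort": joint torques, N m; "ee_pos": TCP position; "eef_rot": TCP orientation; "wrist_force": force on the tool from outside, world axes, zero at the start; "wrist_torque": the same for the moment, N m; "opening": opening from 0.0 (shut) to 1.0 (fully open); "gripper_force": force on a finger pad.
Only numpy, scipy, OpenCV 4.12 (cv2) and the standard library are available. Lean on these libraries where they do the work, as an engineer would, in place of code of your own. Each camera call takes 0.05 s, during which the arm holds its last target. There are 200 camera calls.

## Working session

There is one attempt and no reset: what is moved stays moved. The work goes in short steps, Python scripts to look and compute and a shell command to move; the robot and the scene stay as the last step left them, time stands still between calls to the robot, and variables do not carry over. Pictures are saved under pics/ and viewed, at most 10 in all, crops included, and the job is handed in when it is done.

```bash
mkdir -p pics
cat > h.py <<'E'
import numpy as np, cv2
from bench import state, read_camera, camera_params
def ray(c,u,v):
    T=np.array(c["T"]); d=T[:3,:3]@np.array([(u-c["cx"])/c["fx"],(v-c["cy"])/c["fy"],1]); return T[:3,3],d
def atz(c,u,v,z):
    o,d=ray(c,u,v); return o+d*(z-o[2])/d[2]
def proj(c,p):
    T=np.array(c["T"]); q=T[:3,:3].T@(np.array(p)-T[:3,3]); return np.array([c["fx"]*q[0]/q[2]+c["cx"],c["fy"]*q[1]/q[2]+c["cy"]])
E
python3 - <<'E'
from h import *
s=state();print(s)
for n in("scene","top"):
    c=camera_params(n);print(c);i=read_camera(n);cv2.imwrite(f"pics/{n}0.png",i);cv2.imwrite(f"pics/{n}0b.png",cv2.resize(i,(800,600),interpolation=cv2.INTER_CUBIC))
E
```

```text
{'t': 0.0, 'qpos': array([-1.02451572,  0.50829147, -0.23754153,  1.50114743,  0.12566445,
        1.14891446, -0.15476447]), 'joint_velocities': array([-1.85892780e-05,  2.96997169e-03, -2.38051989e-03,  2.85643101e-05,
        1.46171181e-03,  1.47370362e-04, -1.08137099e-03]), 'effort': array([-6.35419146e-04, -6.20584059e+01, -2.18672946e+00, -2.49658817e+01,
        1.27414428e-02,  1.17364037e-02, -1.60007227e-05]), 'ee_pos': array([0.26648572, 0.56476912, 0.23045401]), 'eef_rot': array([-1.92952833e-04,  2.18583802e-01,  9.75817777e-01, -8.66250473e-04]), 'wrist_force': array([0.061972  , 0.20382479, 0.38245757]), 'wrist_torque': array([-0.05076444, -0.03153066,  0.03566629]), 'gripper_force': 0.0, 'opening': 1.0004277608687173}
{'fx': 427.1628585929732, 'fy': 427.1628585929732, 'cx': 257.8404119539499, 'cy': 189.09029588713832, 'T': array([[ 0.74162652,  0.40409873, -0.53543843,  1.21251551],
       [ 0.67067675, -0.43057852,  0.60398248, -0.78536349],
       [ 0.01352027, -0.80703553, -0.59034807,  0.85623587],
       [ 0.        ,  0.        ,  0.        ,  1.        ]])}
{'fx': 497.209018839937, 'fy': 497.209018839937, 'cx': 252.79396221060557, 'cy': 193.26520459736923, 'T': array([[ 0.02198601, -0.99893617,  0.0405358 ,  0.43039541],
       [-0.99970046, -0.0215306 ,  0.01163744, -0.01991792],
       [-0.0107523 , -0.04077952, -0.99911031,  1.59924576],
       [ 0.        ,  0.        ,  0.        ,  1.        ]])}
```

View pics/scene0b.png

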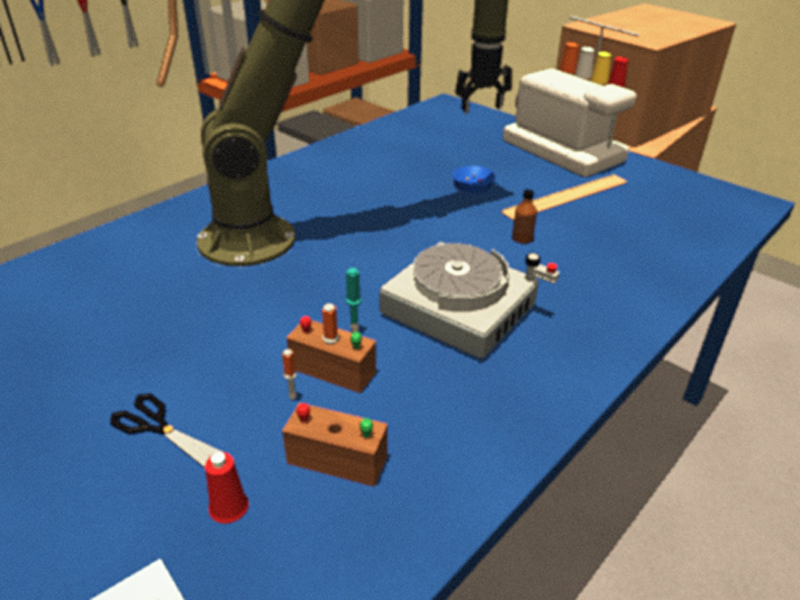

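View pics/top0b.png

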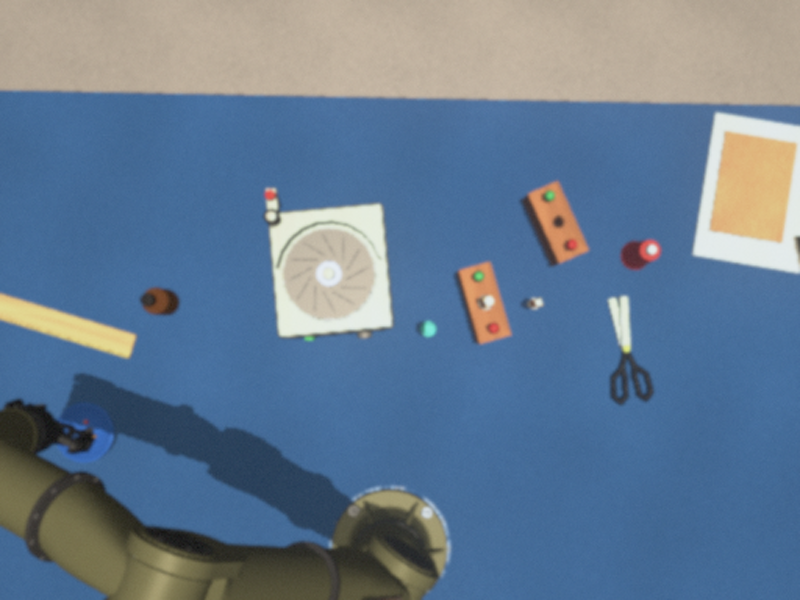

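The top view (up is +x, left is +y) shows these candidates:
- **Punches:** large orange in a rack at (485,302), small orange at (533,303), turquoise at (428,328).
- **Racks:** (485,302), which is farther left, and an empty one at (558,222).
- **Other items:** machine plate at (329,273).

I choose the large orange punch and its rack, and will check both in a close crop.

Run:
```python
from h import *
t=cv2.imread("pics/top0.png");s=cv2.imread("pics/scene0.png")
a=cv2.resize(t[160:228,264:360],(576,408),interpolation=cv2.INTER_CUBIC) # x6
b=cv2.resize(t[120:225,164:260],(396,433),interpolation=cv2.INTER_CUBIC)
c_=cv2.resize(s[165:265,175:265],(370,411),interpolation=cv2.INTER_CUBIC)
o=np.zeros((411,770,3),np.uint8);o[:408,:400]=a[:,:400];o[:,400:]=c_
cv2.imwrite("pics/crop1.png",o)
c=camera_params("top");k=.64
for n,u,v,z in[("punchtop",487,302,.148),("green",479,276,.108),("red",493,328,.108),("plate",329,273,.107),("small",535,303,.1),("turq",428,328,.1),("post",272,217,.13)]+[("hous",u,v,.074) for u,v in((270,210),(381,204),(392,327),(278,336))]:
    print(n,atz(c,u*k,v*k,z).round(3))
```

```text
punchtop [ 0.493 -0.175  0.148]
green [ 0.544 -0.163  0.108]
red [ 0.445 -0.191  0.108]
plate [0.544 0.126 0.107]
small [ 0.495 -0.272  0.1  ]
turq [ 0.442 -0.067  0.1  ]
post [0.647 0.235 0.13 ]
hous [0.669 0.249 0.074]
hous [0.685 0.03  0.074]
hous [0.443 0.003 0.074]
hous [0.42  0.226 0.074]
```

View pics/crop1.png

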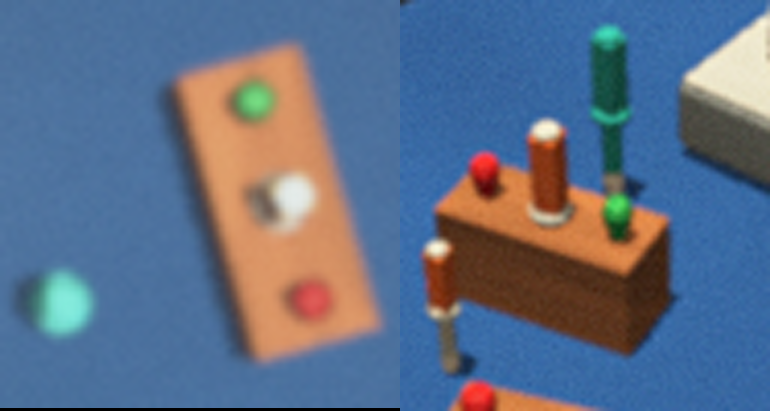

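```bash
python3 -m jog '[[[-0.7,-0.77,-0.06],1,-1],[[-0.7,-0.77,-0.06],1,-1],[[-0.7,-0.77,-0.06],1,-1],[[-0.7,-0.77,-0.06],1,-1],[[-0.7,-0.77,-0.06],1,-1],[[-0.7,-0.77,-0.06],1,-1],[[-0.7,-0.77,-0.06],1,-1],[[-0.7,-0.77,-0.06],1,-1],[[-0.7,-0.77,-0.06],1,-1],[[-0.7,-0.77,-0.06],1,-1],[[-0.7,-0.77,-0.06],1,-1],[[-0.7,-0.77,-0.06],1,-1]]' 40
cat >> h.py <<'E'
from scipy.spatial.transform import Rotation as Ro
def go(x,y,z,yaw):
    """tool y to world angle yaw (deg, mod 180): print shift/turn normalised"""
    s=state();q=s["eef_rot"];R=Ro.from_quat([q[1],q[2],q[3],q[0]]).as_matrix()
    d=R.T@(np.array([x,y,z])-s["ee_pos"]);a=np.degrees(np.arctan2(R[1,1],R[0,1]))
    t=-(((yaw-a)+90)%180-90)
    print("t",round(s["t"],2),"pos",s["ee_pos"].round(4),"tilt",R[:,2].round(4),"yaw",a.round(2),"F",s["wrist_force"].round(2),"q",s["qpos"].round(2))
    print("shift",(d/.5).round(4),"turn",round(t/90,4),"other",round((t-np.sign(t)*180)/90,4))
E
python3 -c "
from h import *
go(.493,-.175,.26,105.8)"
```

```text
t: 1.3
ee_pos: [0.4195, 0.0647, 0.2614]
eef_rot: [0.0, 0.847, 0.532, -0.0]
wrist_force: [-0.3, 1.1, 0.2]
opening: 1.0
gripper_force: 0.0
t 1.3 pos [0.4195 0.0647 0.2614] tilt [ 5.e-04 -8.e-04 -1.e+00] yaw -25.67 F [-0.27  1.14  0.21] q [-0.45  0.17  0.29  1.94 -0.05  1.04 -0.59]
shift [-0.3684  0.3401  0.0034] turn 0.5392 other -1.4608
```

```bash
python3 -m jog '[[[-0.3684,0.34,0],0.539,-1],[[-0.3684,0.34,0],0.539,-1],[[-0.3684,0.34,0],0.539,-1],[[-0.3684,0.34,0],0.539,-1],[[-0.3684,0.34,0],0.539,-1],[[-0.3684,0.34,0],0.539,-1],[[-0.3684,0.34,0],0.539,-1],[[-0.3684,0.34,0],0.539,-1]]'
python3 - <<'E'
from h import *
go(.493,-.175,.12,105.8)
c=camera_params("wrist");i=read_camera("wrist");print(c)
for p in([.493,-.175,.15],[.544,-.163,.108],[.445,-.191,.108],[.493,-.175,.083]): print(p,(proj(c,p)*1.5625).round(1))
cv2.imwrite("pics/w1.png",cv2.resize(i,(800,600),interpolation=cv2.INTER_CUBIC))
E
```

```text
t: 2.1
ee_pos: [0.4944, -0.1691, 0.2606]
eef_rot: [-0.001, 0.99, 0.144, -0.001]
wrist_force: [0.1, -0.1, -0.8]
opening: 0.999
gripper_force: 0.0
t 2.1 pos [ 0.4944 -0.1691  0.2606] tilt [-0.0013  0.0015 -1.    ] yaw -73.39 F [ 0.13 -0.13 -0.79] q [-0.11  0.36  0.56  1.72 -0.21  1.12 -0.77]
shift [-0.0058  0.0111  0.2812] turn 0.009 other -1.991
{'fx': 313.3699092590448, 'fy': 313.3699092590448, 'cx': 250.20683717444908, 'cy': 190.6606431493628, 'T': array([[ 0.2853755 , -0.92022676, -0.26784984,  0.56199082],
       [-0.95841382, -0.27457013, -0.0778087 , -0.15012619],
       [-0.00194192,  0.27891568, -0.96031363,  0.40384964],
       [ 0.        ,  0.        ,  0.        ,  1.        ]])}
[0.493, -0.175, 0.15] [399.6 297. ]
[0.544, -0.163, 0.108] [404.1 192.5]
[0.445, -0.191, 0.108] [400.7 353.8]
[0.493, -0.175, 0.083] [398.1 269.3]
```

View pics/w1.png

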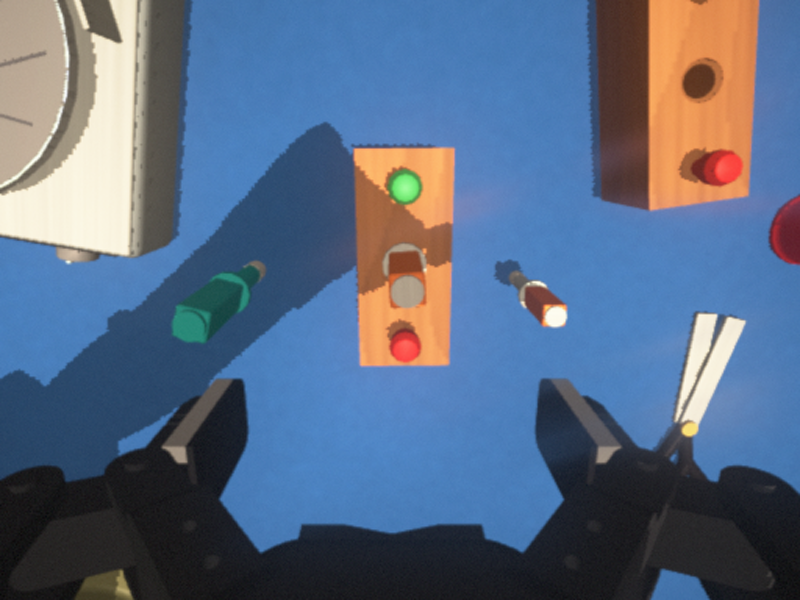

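The wrist view shows the punch cap at (407,292), collar at (405,264), red awl at (405,347), green awl at (405,186) and block corners at (355,148), (455,148), (450,366), (360,366). It is the large orange punch in its block. The small punch at (540,305) and the turquoise one at (205,310) are clear of the fingers.

Run:
```python
from h import *
c=camera_params("wrist")
f=lambda u,v,z:atz(c,u*.64,v*.64,z)
print("cap",f(407,292,.150),"collar",f(405,264,.083),"small",f(555,316,.1),"turq",f(190,324,.12))
P=np.array([f(u,v,.077) for u,v in((355,148),(455,148),(450,366),(360,366))]);print(P.round(4),P.mean(0))
d=(P[0]+P[1]-P[2]-P[3]);print("yaw",np.degrees(np.arctan2(d[1],d[0])),[np.linalg.norm(P[i]-P[i-1]).round(3) for i in range(4)])
g=f(405,186,.1)-f(405,347,.1);print(np.degrees(np.arctan2(g[1],g[0])),np.linalg.norm(g))
```

```text
cap [ 0.49679139 -0.17798718  0.15      ] collar [ 0.49782989 -0.17835071  0.083     ] small [ 0.49607607 -0.28091772  0.1       ] turq [ 0.43151629 -0.05959144  0.12      ]
[[ 0.5598 -0.1261  0.077 ]
 [ 0.5781 -0.1873  0.077 ]
 [ 0.4338 -0.2322  0.077 ]
 [ 0.4151 -0.1697  0.077 ]] [ 0.49671808 -0.17884762  0.077     ]
yaw 17.043765425375266 [np.float64(0.151), np.float64(0.064), np.float64(0.151), np.float64(0.065)]
17.043853962383444 0.10471155853751145
```

```bash
python3 -c "
from h import *
go(.4967,-.1783,.094,107)"
```

```text
t 2.15 pos [ 0.4944 -0.169   0.2608] tilt [-8.0e-04  1.4e-03 -1.0e+00] yaw -73.39 F [-0.43  0.08 -0.38] q [-0.11  0.36  0.56  1.72 -0.21  1.12 -0.77]
shift [-0.0007  0.0197  0.3336] turn -0.0043 other 1.9957
```

```bash
python3 -m jog '[[[0,0.02,0.1],-0.004,-1],[[0,0.02,0.1],-0.004,-1],[[0,0.02,0.1],-0.004,-1],[[0,0.02,0.1],-0.004,-1]]' >/dev/null;  python3 -c "
from h import *
go(.4967,-.1783,.094,107)"
```

```text
t 2.55 pos [ 0.4976 -0.1805  0.2128] tilt [ 1.6e-03 -1.0e-04 -1.0e+00] yaw -73.31 F [-1.08  0.29  0.59] q [-0.07  0.42  0.54  1.79 -0.25  1.   -0.71]
shift [-0.0008 -0.0048  0.2376] turn -0.0035 other 1.9965
```

```bash
python3 -m jog '[[[0,-0.003,0.08],-0.003,-1],[[0,-0.003,0.16],-0.003,-1],[[0,-0.003,0.2],-0.003,-1],[[0,-0.003,0.237],-0.003,-1],[[0,-0.003,0.237],-0.003,-1]]' ;  python3 -c "
from h import *
go(.4967,-.1783,.094,107)"
```

```text
t: 3.05
ee_pos: [0.4963, -0.1787, 0.0923]
eef_rot: [-0.001, 0.989, 0.147, -0.001]
wrist_force: [-0.3, 0.2, -0.7]
opening: 1.0
gripper_force: 0.0
t 3.05 pos [ 0.4963 -0.1787  0.0923] tilt [-0.0014  0.001  -1.    ] yaw -73.07 F [-0.3   0.23 -0.67] q [-0.    0.56  0.46  1.94 -0.36  0.72 -0.6 ]
shift [ 0.0009 -0.0006 -0.0035] turn -0.0007 other 1.9993
```

```bash
python3 -m jog '[[[0,0,-0.003],0,1],[[0,0,-0.003],0,1],[[0,0,-0.003],0,1],[[0,0,-0.003],0,1],[[0,0,-0.003],0,1],[[0,0,-0.003],0,1],[[0,0,-0.003],0,1],[[0,0,-0.003],0,1]]' 70;  python3 -c "
from h import *
go(.4967,-.1783,.28,107)"
```

```text
t: 3.85
ee_pos: [0.4969, -0.1795, 0.0949]
eef_rot: [0.0, 0.989, 0.147, 0.001]
wrist_force: [-1.2, 0.8, 6.2]
opening: 0.225
gripper_force: 67.9
t 3.85 pos [ 0.4969 -0.1795  0.0949] tilt [ 1.e-03  1.e-04 -1.e+00] yaw -73.13 F [-1.17  0.76  6.19] q [-0.    0.55  0.46  1.94 -0.36  0.73 -0.61]
shift [ 0.0008 -0.0024 -0.3701] turn -0.0014 other 1.9986
```

```bash
python3 -m jog '[[[0,0,-0.04],0,1],[[0,0,-0.1],0,1],[[0,0,-0.17],0,1],[[0,0,-0.25],0,1],[[0,0,-0.33],0,1],[[0,0,-0.36],0,1],[[0,0,-0.36],0,1]]' 70;  python3 - <<'E'
from h import *
go(.544,.126,.27,96.5)
c=camera_params("wrist");i=read_camera("wrist")
cv2.imwrite("pics/w2.png",cv2.resize(i,(800,600),interpolation=cv2.INTER_CUBIC))
E
```

```text
t: 4.55
ee_pos: [0.4973, -0.1802, 0.2765]
eef_rot: [0.001, 0.989, 0.147, 0.002]
wrist_force: [0.0, 0.0, -1.4]
opening: 0.226
gripper_force: 68.5
t 4.55 pos [ 0.4973 -0.1802  0.2765] tilt [ 0.0041 -0.0011 -1.    ] yaw -73.14 F [ 0.01  0.04 -1.39] q [-0.1   0.36  0.57  1.69 -0.21  1.15 -0.75]
shift [ 0.267  -0.5589  0.0126] turn 0.1151 other -1.8849
```

View pics/w2.png

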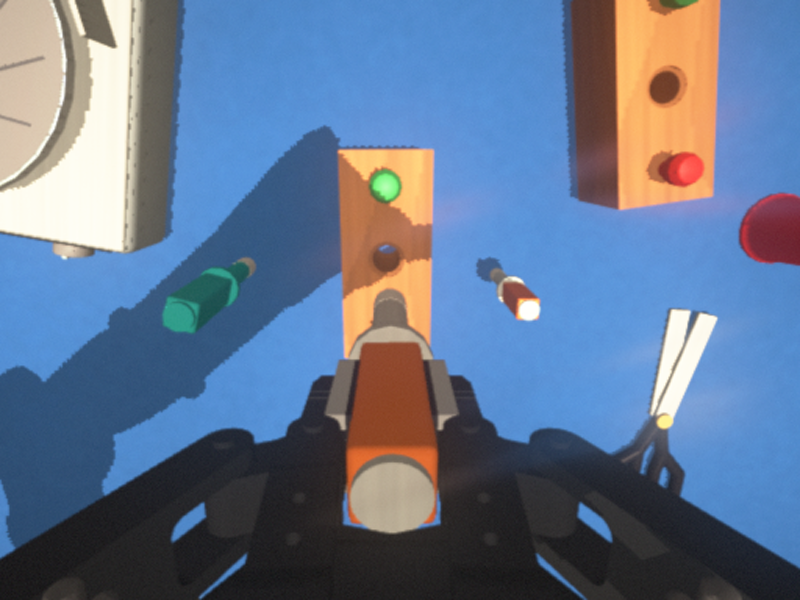

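The punch is held upright and clear, and its empty hole is at (386,258). Next I move over the -x side of the plate and look.

```bash
python3 -m jog '[[[0.133,-0.599,0],0,1],[[0.133,-0.599,0],0,1],[[0.133,-0.599,0],0,1],[[0.133,-0.599,0],0,1],[[0.133,-0.599,0],0,1],[[0.133,-0.599,0],0,1],[[0.133,-0.599,0],0,1],[[0.133,-0.599,0.06],0,1],[[0.133,-0.599,0.06],0,1],[[0.133,-0.599,0.06],0,1],[[0.133,-0.599,0.06],0,1]]';  python3 - <<'E'
from h import *
go(.474,.126,.25,107)
c=camera_params("wrist");i=read_camera("wrist")
print((proj(c,[.544,.126,.102])*1.5625).round(1),c["T"].round(4).tolist())
cv2.imwrite("pics/w3.png",cv2.resize(i,(800,600),interpolation=cv2.INTER_CUBIC))
E
```

```text
t: 5.7
ee_pos: [0.4736, 0.1256, 0.2447]
eef_rot: [0.0, 0.989, 0.146, 0.0]
wrist_force: [-0.5, -0.6, -1.3]
opening: 0.226
gripper_force: 69.0
t 5.7 pos [0.4736 0.1256 0.2447] tilt [ 1.e-04 -3.e-04 -1.e+00] yaw -73.22 F [-0.48 -0.65 -1.29] q [-0.66  0.31  0.48  1.83 -0.16  1.04 -1.4 ]
shift [ 0.0011 -0.0006 -0.0106] turn -0.0024 other 1.9976
[424.7 160.8] [[0.2883, -0.9198, -0.2663, 0.5409], [-0.9575, -0.2769, -0.0803, 0.145], [0.0001, 0.2781, -0.9605, 0.388], [0.0, 0.0, 0.0, 1.0]]
```

View pics/w3.png

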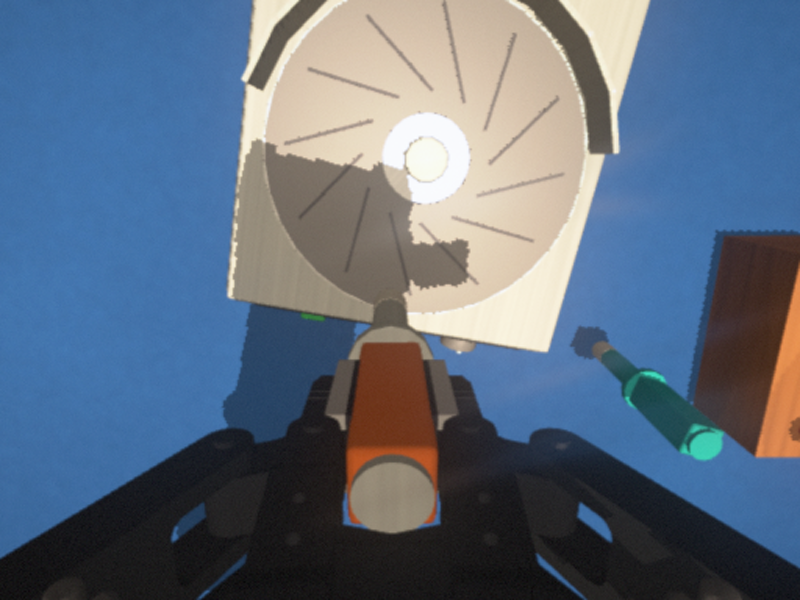

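Spigot centre is at (427,159), where (424.7,160.8) was predicted, so the plate centre is about (.5443,.1257). The nose sits over the -x side of the plate. First guarded touch follows.

```bash
cat > c <<'E'
#!/usr/bin/env python3
import sys
from bench import state
s=state();print(round(s["t"],2),s["ee_pos"].round(4),"Fz",round(s["wrist_force"][2],2))
sys.exit(s["wrist_force"][2]>1.2)
E
chmod +x c
python3 -m jog '[[[0,0,0.05],0,1],[[0,0,0.075],0,1],[[0,0,0.075],0,1]]' >/dev/null && ./c &&
python3 -m jog '[[[0,0,0.002],0,1]]' >/dev/null && ./c &&
python3 -m jog '[[[0,0,0.001],0,1]]' >/dev/null && ./c && python3 -m jog '[[[0,0,0.001],0,1]]' >/dev/null && ./c && python3 -m jog '[[[0,0,0.001],0,1]]' >/dev/null && ./c && python3 -m jog '[[[0,0,0.001],0,1]]' >/dev/null && ./c && python3 -m jog '[[[0,0,0.001],0,1]]' >/dev/null && ./c && python3 -m jog '[[[0,0,0.001],0,1]]' >/dev/null && ./c && python3 -m jog '[[[0,0,0.001],0,1]]' >/dev/null && ./c && python3 -m jog '[[[0,0,0.001],0,1]]' >/dev/null && ./c && python3 -m jog '[[[0,0,0.001],0,1]]' >/dev/null && ./c && python3 -m jog '[[[0,0,0.001],0,1]]' >/dev/null && ./c && python3 -m jog '[[[0,0,0.001],0,1]]' >/dev/null && ./c && python3 -m jog '[[[0,0,0.001],0,1]]' >/dev/null && ./c && python3 -m jog '[[[0,0,0.001],0,1]]' >/dev/null && ./c && python3 -m jog '[[[0,0,0.001],0,1]]' >/dev/null && ./c
```

```text
6.05 [0.4727 0.1259 0.2061] Fz -2.16False
```

```bash
sed -i 's/sys.exit(\(.*\))$/sys.exit(int(\1))/' c
python3 -m jog '[[[0,0,0.002],0,1]]' >/dev/null && ./c &&
python3 -m jog '[[[0,0,0.001],0,1]]' >/dev/null && ./c && python3 -m jog '[[[0,0,0.001],0,1]]' >/dev/null && ./c && python3 -m jog '[[[0,0,0.001],0,1]]' >/dev/null && ./c && python3 -m jog '[[[0,0,0.001],0,1]]' >/dev/null && ./c && python3 -m jog '[[[0,0,0.001],0,1]]' >/dev/null && ./c && python3 -m jog '[[[0,0,0.001],0,1]]' >/dev/null && ./c && python3 -m jog '[[[0,0,0.001],0,1]]' >/dev/null && ./c && python3 -m jog '[[[0,0,0.001],0,1]]' >/dev/null && ./c && python3 -m jog '[[[0,0,0.001],0,1]]' >/dev/null && ./c && python3 -m jog '[[[0,0,0.001],0,1]]' >/dev/null && ./c && python3 -m jog '[[[0,0,0.001],0,1]]' >/dev/null && ./c && python3 -m jog '[[[0,0,0.001],0,1]]' >/dev/null && ./c && python3 -m jog '[[[0,0,0.001],0,1]]' >/dev/null && ./c && python3 -m jog '[[[0,0,0.001],0,1]]' >/dev/null && ./c
```

```text
6.15 [0.4738 0.1261 0.2066] Fz -1.35
6.25 [0.4739 0.1262 0.2063] Fz -2.38
6.35 [0.4738 0.1263 0.2056] Fz -1.06
6.45 [0.4735 0.1264 0.2048] Fz -1.88
6.55 [0.4733 0.1264 0.204 ] Fz -1.69
6.65 [0.4733 0.1264 0.2034] Fz -2.19
6.75 [0.4732 0.1263 0.2028] Fz -2.01
6.85 [0.4732 0.1263 0.2022] Fz -2.31
6.95 [0.4732 0.1263 0.2017] Fz -0.38
7.05 [0.4733 0.1264 0.2014] Fz 2.91
```

```bash
python3 -m jog '[[[0,0,-0.02],0,1],[[0.095,0.1764,-0.02],0,1],[[0.095,0.1764,-0.02],0,1],[[0.095,0.1764,-0.02],0,1],[[0.095,0.1764,-0.008],0,1],[[0.095,0.1764,-0.008],0,1]]' >/dev/null && ./c &&
python3 -m jog '[[[0,0,0.001],0,1]]' >/dev/null && ./c && python3 -m jog '[[[0,0,0.001],0,1]]' >/dev/null && ./c && python3 -m jog '[[[0,0,0.001],0,1]]' >/dev/null && ./c && python3 -m jog '[[[0,0,0.001],0,1]]' >/dev/null && ./c && python3 -m jog '[[[0,0,0.001],0,1]]' >/dev/null && ./c && python3 -m jog '[[[0,0,0.001],0,1]]' >/dev/null && ./c && python3 -m jog '[[[0,0,0.001],0,1]]' >/dev/null && ./c && python3 -m jog '[[[0,0,0.001],0,1]]' >/dev/null && ./c && python3 -m jog '[[[0,0,0.001],0,1]]' >/dev/null && ./c && python3 -m jog '[[[0,0,0.001],0,1]]' >/dev/null && ./c && python3 -m jog '[[[0,0,0.001],0,1]]' >/dev/null && ./c && python3 -m jog '[[[0,0,0.001],0,1]]' >/dev/null && ./c && python3 -m jog '[[[0,0,0.001],0,1]]' >/dev/null && ./c && python3 -m jog '[[[0,0,0.001],0,1]]' >/dev/null && ./c && python3 -m jog '[[[0,0,0.001],0,1]]' >/dev/null && ./c && python3 -m jog '[[[0,0,0.001],0,1]]' >/dev/null && ./c && python3 -m jog '[[[0,0,0.001],0,1]]' >/dev/null && ./c && python3 -m jog '[[[0,0,0.001],0,1]]' >/dev/null && ./c
```

```text
7.65 [0.5432 0.0566 0.2045] Fz -1.66
7.75 [0.5434 0.057  0.2046] Fz -2.09
7.85 [0.5438 0.0569 0.2044] Fz -0.92
7.95 [0.544  0.0565 0.204 ] Fz -1.94
8.05 [0.5441 0.0561 0.2034] Fz -0.56
8.15 [0.5442 0.0559 0.2028] Fz -1.97
8.25 [0.5443 0.0558 0.2023] Fz -1.87
8.35 [0.5443 0.0556 0.2017] Fz -1.31
8.45 [0.5443 0.0557 0.2012] Fz -1.9
8.55 [0.5443 0.0556 0.2007] Fz -1.21
8.65 [0.5443 0.0557 0.2002] Fz -0.59
8.75 [0.5443 0.0557 0.1997] Fz -1.74
8.85 [0.5443 0.0557 0.1992] Fz -1.69
8.95 [0.5443 0.0557 0.1987] Fz -2.37
9.05 [0.5443 0.0557 0.1982] Fz -1.05
9.15 [0.5443 0.0557 0.1978] Fz -0.59
9.25 [0.5444 0.0557 0.1974] Fz 1.92
```

```bash
python3 -m jog '[[[0,0,-0.02],0,1],[[0.1745,-0.0935,-0.02],0,1],[[0.1745,-0.0935,-0.02],0,1],[[0.1745,-0.0935,-0.02],0,1],[[0.1745,-0.0935,-0.008],0,1],[[0.1745,-0.0935,-0.008],0,1]]' >/dev/null && ./c &&
python3 -m jog '[[[0,0,0.001],0,1]]' >/dev/null && ./c && python3 -m jog '[[[0,0,0.001],0,1]]' >/dev/null && ./c && python3 -m jog '[[[0,0,0.001],0,1]]' >/dev/null && ./c && python3 -m jog '[[[0,0,0.001],0,1]]' >/dev/null && ./c && python3 -m jog '[[[0,0,0.001],0,1]]' >/dev/null && ./c && python3 -m jog '[[[0,0,0.001],0,1]]' >/dev/null && ./c && python3 -m jog '[[[0,0,0.001],0,1]]' >/dev/null && ./c && python3 -m jog '[[[0,0,0.001],0,1]]' >/dev/null && ./c && python3 -m jog '[[[0,0,0.001],0,1]]' >/dev/null && ./c && python3 -m jog '[[[0,0,0.001],0,1]]' >/dev/null && ./c && python3 -m jog '[[[0,0,0.001],0,1]]' >/dev/null && ./c && python3 -m jog '[[[0,0,0.001],0,1]]' >/dev/null && ./c && python3 -m jog '[[[0,0,0.001],0,1]]' >/dev/null && ./c && python3 -m jog '[[[0,0,0.001],0,1]]' >/dev/null && ./c && python3 -m jog '[[[0,0,0.001],0,1]]' >/dev/null && ./c && python3 -m jog '[[[0,0,0.001],0,1]]' >/dev/null && ./c && python3 -m jog '[[[0,0,0.001],0,1]]' >/dev/null && ./c && python3 -m jog '[[[0,0,0.001],0,1]]' >/dev/null && ./c
```

```text
9.85 [0.6133 0.1246 0.2006] Fz -3.19
9.95 [0.6136 0.1244 0.201 ] Fz -0.88
10.05 [0.6139 0.1248 0.2008] Fz -2.45
10.15 [0.6141 0.1252 0.2002] Fz -1.56
10.25 [0.6141 0.1255 0.1996] Fz -1.73
10.35 [0.6142 0.1256 0.1989] Fz -1.2
10.45 [0.6142 0.1257 0.1983] Fz -1.79
10.55 [0.6142 0.1258 0.1977] Fz -2.44
10.65 [0.6142 0.1258 0.1972] Fz -1.31
10.75 [0.6142 0.1258 0.1967] Fz -1.4
10.85 [0.6143 0.1258 0.1964] Fz 0.98
10.95 [0.6144 0.1258 0.1962] Fz 2.62
```

```bash
python3 -m jog '[[[0,0,-0.06],0,1],[[-0.2315,-0.141,-0.06],0,1],[[-0.2315,-0.141,-0.06],0,1],[[-0.2315,-0.141,-0.06],0,1],[[-0.2315,-0.141,-0.06],0,1],[[-0.2315,-0.141,-0.022],0,1],[[-0.2315,-0.141,-0.022],0,1],[[-0.2315,-0.141,-0.022],0,1]]' >/dev/null && ./c &&
python3 -m jog '[[[0,0,0.001],0,1]]' >/dev/null && ./c && python3 -m jog '[[[0,0,0.001],0,1]]' >/dev/null && ./c && python3 -m jog '[[[0,0,0.001],0,1]]' >/dev/null && ./c && python3 -m jog '[[[0,0,0.001],0,1]]' >/dev/null && ./c && python3 -m jog '[[[0,0,0.001],0,1]]' >/dev/null && ./c && python3 -m jog '[[[0,0,0.001],0,1]]' >/dev/null && ./c && python3 -m jog '[[[0,0,0.001],0,1]]' >/dev/null && ./c && python3 -m jog '[[[0,0,0.001],0,1]]' >/dev/null && ./c && python3 -m jog '[[[0,0,0.001],0,1]]' >/dev/null && ./c && python3 -m jog '[[[0,0,0.001],0,1]]' >/dev/null && ./c && python3 -m jog '[[[0,0,0.001],0,1]]' >/dev/null && ./c && python3 -m jog '[[[0,0,0.001],0,1]]' >/dev/null && ./c && python3 -m jog '[[[0,0,0.001],0,1]]' >/dev/null && ./c && python3 -m jog '[[[0,0,0.001],0,1]]' >/dev/null && ./c
```

```text
11.75 [0.4833 0.1593 0.2068] Fz -0.94
11.85 [0.4838 0.1594 0.2068] Fz -2.28
11.95 [0.4836 0.1595 0.2062] Fz -1.42
12.05 [0.4834 0.1595 0.2055] Fz -1.94
12.15 [0.4832 0.1596 0.2049] Fz -1.61
12.25 [0.4831 0.1596 0.2043] Fz -1.94
12.35 [0.483  0.1596 0.2038] Fz -1.75
12.45 [0.483  0.1596 0.2033] Fz -1.81
12.55 [0.483  0.1596 0.2027] Fz -0.59
12.65 [0.483  0.1596 0.2023] Fz -1.34
12.75 [0.483  0.1597 0.2018] Fz 0.77
12.85 [0.4831 0.1597 0.2015] Fz 3.38
```

The fourth touch matched the predicted high spot (.2020), so the high side is at about 151° world. Now I press there, step by step, with a force guard.

```bash
sed 's/>1.2/>16/' c > c2; chmod +x c2
python3 -m jog '[[[0,0,0.001],0,1]]' >/dev/null && ./c2 && python3 -m jog '[[[0,0,0.001],0,1]]' >/dev/null && ./c2 && python3 -m jog '[[[0,0,0.001],0,1]]' >/dev/null && ./c2 && python3 -m jog '[[[0,0,0.001],0,1]]' >/dev/null && ./c2 && python3 -m jog '[[[0,0,0.001],0,1]]' >/dev/null && ./c2 && python3 -m jog '[[[0,0,0.001],0,1]]' >/dev/null && ./c2 && python3 -m jog '[[[0,0,0.001],0,1]]' >/dev/null && ./c2 && python3 -m jog '[[[0,0,0.001],0,1]]' >/dev/null && ./c2 && python3 -m jog '[[[0,0,0.001],0,1]]' >/dev/null && ./c2 && python3 -m jog '[[[0,0,0.001],0,1]]' >/dev/null && ./c2 && python3 -m jog '[[[0,0,0.001],0,1]]' >/dev/null && ./c2 && python3 -m jog '[[[0,0,0.001],0,1]]' >/dev/null && ./c2
```

```text
12.95 [0.4831 0.1598 0.2013] Fz 7.66
13.05 [0.4831 0.1598 0.2011] Fz 10.1
13.15 [0.4831 0.1598 0.2007] Fz 10.01
13.25 [0.4831 0.1598 0.2002] Fz 9.67
13.35 [0.483  0.1599 0.1998] Fz 9.45
13.45 [0.483  0.1599 0.1993] Fz 10.62
13.55 [0.4829 0.1599 0.1987] Fz 10.86
13.65 [0.4829 0.16   0.1982] Fz 10.99
13.75 [0.4829 0.16   0.1979] Fz 13.8
13.85 [0.483  0.1601 0.1977] Fz 16.8
```

```bash
python3 -m jog '[[[0,0,-0.06],0,1],[[0.1953,0.201,-0.06],0,1],[[0.1953,0.201,-0.06],0,1],[[0.1953,0.201,-0.06],0,1],[[0.1953,0.201,-0.06],0,1],[[0.1953,0.201,-0.017],0,1],[[0.1953,0.201,-0.017],0,1],[[0.1953,0.201,-0.017],0,1]]' >/dev/null && ./c &&
python3 -m jog '[[[0,0,0.001],0,1]]' >/dev/null && ./c && python3 -m jog '[[[0,0,0.001],0,1]]' >/dev/null && ./c && python3 -m jog '[[[0,0,0.001],0,1]]' >/dev/null && ./c && python3 -m jog '[[[0,0,0.001],0,1]]' >/dev/null && ./c && python3 -m jog '[[[0,0,0.001],0,1]]' >/dev/null && ./c && python3 -m jog '[[[0,0,0.001],0,1]]' >/dev/null && ./c && python3 -m jog '[[[0,0,0.001],0,1]]' >/dev/null && ./c && python3 -m jog '[[[0,0,0.001],0,1]]' >/dev/null && ./c && python3 -m jog '[[[0,0,0.001],0,1]]' >/dev/null && ./c && python3 -m jog '[[[0,0,0.001],0,1]]' >/dev/null && ./c && python3 -m jog '[[[0,0,0.001],0,1]]' >/dev/null && ./c && python3 -m jog '[[[0,0,0.001],0,1]]' >/dev/null && ./c && python3 -m jog '[[[0,0,0.001],0,1]]' >/dev/null && ./c && python3 -m jog '[[[0,0,0.001],0,1]]' >/dev/null && ./c
```

```text
14.65 [0.6049 0.0922 0.2045] Fz -1.66
14.75 [0.6058 0.0921 0.2052] Fz -0.93
14.85 [0.6058 0.0921 0.2047] Fz -2.49
14.95 [0.6057 0.092  0.2039] Fz -1.66
15.05 [0.6057 0.0919 0.2032] Fz -2.26
15.15 [0.6056 0.0918 0.2024] Fz -1.93
15.25 [0.6056 0.0918 0.2018] Fz -2.32
15.35 [0.6056 0.0918 0.2012] Fz -2.11
15.45 [0.6056 0.0918 0.2007] Fz -1.89
15.55 [0.6056 0.0918 0.2002] Fz -2.09
15.65 [0.6056 0.0918 0.1997] Fz -1.96
15.75 [0.6056 0.0918 0.1992] Fz -1.37
15.85 [0.6057 0.0918 0.1989] Fz 0.75
15.95 [0.6058 0.0917 0.1987] Fz 2.95
```

Contact on the old low side is now .1991, which equals the plate's mid height, so the plate is flat. Returning to the block.

```bash
python3 -m jog '[[[0,0,-0.07],0,1],[[0,0,-0.13],0,1],[[-0.365,0.455,-0.13],0,1],[[-0.365,0.455,-0.13],0,1],[[-0.365,0.455,-0.13],0,1],[[-0.365,0.455,-0.13],0,1],[[-0.365,0.455,-0.13],0,1],[[-0.365,0.455,-0.13],0,1],[[-0.365,0.455,-0.13],0,1],[[-0.365,0.455,-0.06],0,1],[[-0.365,0.455,-0.06],0,1],[[-0.365,0.455,-0.06],0,1]]'
python3 - <<'E'
from h import *
go(.4968,-.179,.18,107)
c=camera_params("wrist");i=read_camera("wrist")
k=1.5625
for z in(.077,.13): print(z,(proj(c,[.4968,-.179,z])*k).round(1))
cv2.imwrite("pics/w4.png",cv2.resize(i,(800,600),interpolation=cv2.INTER_CUBIC))
E
```

```text
t: 17.15
ee_pos: [0.4968, -0.1782, 0.2283]
eef_rot: [-0.0, 0.989, 0.147, -0.001]
wrist_force: [-0.1, -0.5, -1.1]
opening: 0.225
gripper_force: 69.1
t 17.15 pos [ 0.4968 -0.1782  0.2283] tilt [-1.7e-03  5.0e-04 -1.0e+00] yaw -73.11 F [-0.13 -0.53 -1.07] q [-0.06  0.4   0.53  1.77 -0.23  1.04 -0.73]
shift [-0.0003  0.0016  0.0965] turn -0.0012 other 1.9988
0.077 [391.  274.3]
0.13 [390.9 298.3]
```

View pics/w4.png

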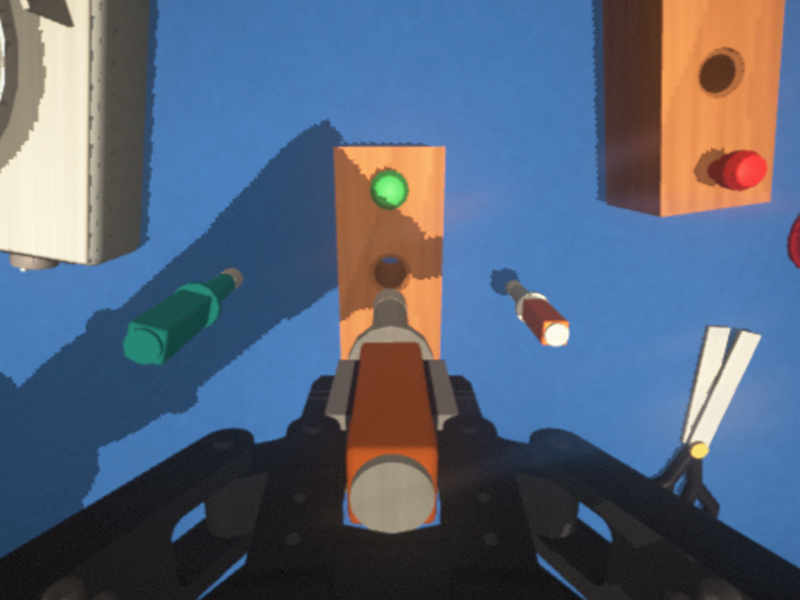

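The hole is at (390,271), where (391,274) was predicted, and the nose at (390,298) lies on the predicted axis. They are aligned, so I descend with the force guard on.

```bash
sed 's/>1.2/>4/' c > c3; chmod +x c3
python3 -m jog '[[[0,0.001,0.05],0,1],[[0,0.001,0.1],0,1],[[0,0.001,0.1],0,1],[[0,0.001,0.1],0,1]]' >/dev/null && ./c3 && python3 -m jog '[[[0,0,0.006],0,1],[[0,0,0.012],0,1]]' >/dev/null && ./c3 && python3 -m jog '[[[0,0,0.006],0,1],[[0,0,0.012],0,1]]' >/dev/null && ./c3 && python3 -m jog '[[[0,0,0.006],0,1],[[0,0,0.012],0,1]]' >/dev/null && ./c3 && python3 -m jog '[[[0,0,0.01],0,1],[[0,0,0.02],0,1]]' >/dev/null && ./c3; python3 -c "
from h import *
go(.4968,-.179,.0949,107)"
```

```text
17.6 [ 0.4977 -0.1794  0.1794] Fz -2.19
17.8 [ 0.4979 -0.1796  0.1735] Fz -1.17
18.0 [ 0.4972 -0.1793  0.1664] Fz -1.62
18.2 [ 0.4971 -0.1793  0.16  ] Fz -2.1
18.4 [ 0.4971 -0.1793  0.1498] Fz -1.7
t 18.4 pos [ 0.4971 -0.1793  0.1498] tilt [-1.e-04 -0.e+00 -1.e+00] yaw -73.13 F [ 1.52 -0.13 -1.7 ] q [-0.03  0.48  0.48  1.88 -0.29  0.85 -0.67]
shift [-0.0003 -0.0008  0.1099] turn -0.0015 other 1.9985
```

In the hole. Continuing down to about .098, then fine steps until the collar seats.

```bash
python3 -m jog '[[[0,0,0.025],0,1],[[0,0,0.05],0,1]]' >/dev/null && ./c3 && python3 -m jog '[[[0,0,0.02],0,1],[[0,0,0.04],0,1],[[0,0,0.046],0,1],[[0,0,0.046],0,1]]' >/dev/null && ./c3 && python3 -m jog '[[[0,0,0.002],0,1]]' >/dev/null && ./c3 && python3 -m jog '[[[0,0,0.002],0,1]]' >/dev/null && ./c3 && python3 -m jog '[[[0,0,0.002],0,1]]' >/dev/null && ./c3 && python3 -m jog '[[[0,0,0.002],0,1]]' >/dev/null && ./c3 && python3 -m jog '[[[0,0,0.002],0,1]]' >/dev/null && ./c3 && python3 -m jog '[[[0,0,0.002],0,1]]' >/dev/null && ./c3 && python3 -m jog '[[[0,0,0.002],0,1]]' >/dev/null && ./c3
```

```text
18.6 [ 0.4971 -0.1792  0.1242] Fz -1.54
19.0 [ 0.4968 -0.1793  0.1017] Fz -2.21
19.1 [ 0.4973 -0.1795  0.1015] Fz -1.41
19.2 [ 0.4973 -0.1794  0.1007] Fz -2.13
19.3 [ 0.4973 -0.1794  0.0996] Fz -2.13
19.4 [ 0.4973 -0.1794  0.0985] Fz -1.67
19.5 [ 0.4972 -0.1794  0.0974] Fz -0.74
19.6 [ 0.4972 -0.1794  0.0963] Fz -2.06
19.7 [ 0.4971 -0.1794  0.0952] Fz -0.96
```

```bash
python3 -m jog '[[[0,0,0.001],0,1]]' >/dev/null && ./c3 && python3 -m jog '[[[0,0,0.001],0,1]]' >/dev/null && ./c3 && python3 -m jog '[[[0,0,0.001],0,1]]' >/dev/null && ./c3 && python3 -m jog '[[[0,0,0.001],0,1]]' >/dev/null && ./c3 && python3 -m jog '[[[0,0,0.001],0,1]]' >/dev/null && ./c3
```

```text
19.8 [ 0.4971 -0.1794  0.095 ] Fz 6.43
```

Seated: the collar rests at .095, the same height as at the grasp. Releasing and retreating.

```bash
python3 -m jog '[[[0,0,0],0,-1],[[0,0,0],0,-1],[[0,0,0],0,-1],[[0,0,0],0,-1],[[0,0,0],0,-1],[[0,0,0],0,-1],[[0,0,0],0,-1],[[0,0,0],0,-1]]'; python3 -m jog '[[[0,0,-0.05],0,-1],[[0,0,-0.12],0,-1],[[0,0,-0.2],0,-1],[[0,0,-0.3],0,-1],[[0,0,-0.36],0,-1],[[0,0,-0.36],0,-1],[[0,0,-0.36],0,-1]]'
python3 - <<'E'
from h import *
i=read_camera("wrist");cv2.imwrite("pics/w5.png",i)
E
```

```text
t: 20.6
ee_pos: [0.497, -0.1793, 0.0948]
eef_rot: [-0.0, 0.989, 0.147, -0.0]
wrist_force: [0.1, 0.4, 0.3]
opening: 0.998
gripper_force: 0.0
t: 21.3
ee_pos: [0.4972, -0.1793, 0.2751]
eef_rot: [0.0, 0.989, 0.147, 0.001]
wrist_force: [-0.3, 0.1, -0.5]
opening: 1.0
gripper_force: 0.0
```

View pics/w5.png

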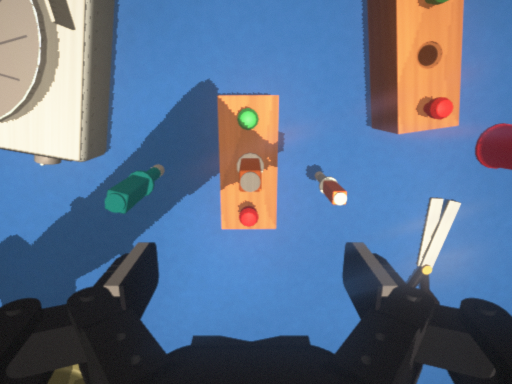

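The punch stands in its block, with its cap at (250,182) and its collar at (250,160). The gripper is open and clear, and nothing else has been disturbed.

```bash
python3 -c "
from bench import sign_off
print(sign_off())"
```

```text
the job is handed in; nothing more can be done
None
```

The job is handed in: four light touches found the high side, one press of about 18 N (under 2 kg) brought the plate flat on its stop, a check touch on the old low side read level, and the punch is back in its hole at about 21 s.

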